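# Clip a parts case shut and set it on the sloped stand

## Task

Snap the four yellow clips of the grey parts case shut in opposite-corner order: any one first, next the one diagonally across the lid from it, then the other two. Only when all four are shut, pick the case up by its handle and set it, without dropping it, on the sloped stand: lid up, flat on the deck and roughly centred, square to the bottom lip and resting against it. Leave the other things on the bench where they are.

Things in the scene. Friction and masses are not known exactly. Their poses are not given: they have to be found in the camera images.
- case_handle (a point): Centre of the black bar handle over the lid of the loose grey parts case (about 0.7 kg); axes are the case's own. The bar runs along x: 80 long, 14 wide, 16 mm high; its centre is 85 mm above the case's underside and 25 mm above the pale translucent lid.
- case_base (a point): Centre of the case's flat underside, axes as case_handle (z up through the lid). Underside 140 mm (x) by 96 mm (y), rim 150 by 106 mm at 46 to 51 mm height, lid (fixed on) up to 60 mm, handle up to 93 mm. The case is the same end for end.
- stand_deck: Sloped pale metal deck of the fixed blue stand. Origin: middle of the foot of the bottom lip's inner face, 22 mm above the bench. x points up the slope (0.38 rad), away from the robot; y along the lip; z out of the deck. Deck 140 mm wide, 174 mm long; lip 18 mm high. A case seated against the lip has its underside centre at x = 70 mm, y = 0, z = 0 here, its x along the slope.
- marker: Yellow highlighter lying on the bench, 135 mm long, 19 mm thick; a bystander. Origin at its underside.
- nipple: Brass hose nipple lying on the bench, 59x31x27 mm; a bystander. Origin at its underside.
- mug: Red travel mug, 164 mm tall; a bystander. Origin at its underside.
- tub: Small white lidded tub, 64 mm wide, 66 mm tall; a bystander. Origin at its underside.
- clip_hinge_a (a point): Middle of the hinge of the clip at the case's +x +y corner (diagonally opposite clip c): 45 mm from the case centre along x, 55 mm along y, 56 mm above the underside. Axes are the case's own; the hinge runs along the case's x and the clip swings outward, along +y.
- latch_a (a joint): How far that yellow clip, a flap 28 mm wide and 34 mm long, is closed: 0 = open, sticking out 0.53 rad above level (the start); 0.53 = level; 2.1 = shut, hanging down beside the case. A spring snaps it either way: pressed beyond about 1.1 (past dead centre) it shuts by itself, else it springs open. Pressing takes 3 to 8 N; closed fingertips lowered to 18 mm below the hinge, 25 mm out from it, shut it.
- clip_hinge_b (a point): Middle of the hinge of the clip at the case's +x -y corner (diagonally opposite clip d): 45 mm from the case centre along x, 55 mm along y, 56 mm above the underside. Axes are the case's own; the hinge runs along the case's x and the clip swings outward, along -y.
- latch_b (a joint): How far that yellow clip, a flap 28 mm wide and 34 mm long, is closed: 0 = open, sticking out 0.53 rad above level (the start); 0.53 = level; 2.1 = shut, hanging down beside the case. A spring snaps it either way: pressed beyond about 1.1 (past dead centre) it shuts by itself, else it springs open. Pressing takes 3 to 8 N; closed fingertips lowered to 18 mm below the hinge, 25 mm out from it, shut it.
- clip_hinge_c (a point): Middle of the hinge of the clip at the case's -x -y corner (diagonally opposite clip a): 45 mm from the case centre along x, 55 mm along y, 56 mm above the underside. Axes are the case's own; the hinge runs along the case's x and the clip swings outward, along -y.
- latch_c (a joint): How far that yellow clip, a flap 28 mm wide and 34 mm long, is closed: 0 = open, sticking out 0.53 rad above level (the start); 0.53 = level; 2.1 = shut, hanging down beside the case. A spring snaps it either way: pressed beyond about 1.1 (past dead centre) it shuts by itself, else it springs open. Pressing takes 3 to 8 N; closed fingertips lowered to 18 mm below the hinge, 25 mm out from it, shut it.
- clip_hinge_d (a point): Middle of the hinge of the clip at the case's -x +y corner (diagonally opposite clip b): 45 mm from the case centre along x, 55 mm along y, 56 mm above the underside. Axes are the case's own; the hinge runs along the case's x and the clip swings outward, along +y.
- latch_d (a joint): How far that yellow clip, a flap 28 mm wide and 34 mm long, is closed: 0 = open, sticking out 0.53 rad above level (the start); 0.53 = level; 2.1 = shut, hanging down beside the case. A spring snaps it either way: pressed beyond about 1.1 (past dead centre) it shuts by itself, else it springs open. Pressing takes 3 to 8 N; closed fingertips lowered to 18 mm below the hinge, 25 mm out from it, shut it.

How it is judged:
On the way, in this order (a step that is already met when the one before it is completed fails the run):
1. two clips at opposite corners are shut, the other two still open (((value of joint each of latch_a, latch_c above 1.95 rad and not (value of joint latch_b above 1.95 rad) and not (value of joint latch_d above 1.95 rad)) or (not (value of joint latch_a above 1.95 rad) and value of joint each of latch_b, latch_d above 1.95 rad and not (value of joint latch_c above 1.95 rad)))), for 0.1 s.
2. all four clips are shut (value of joint each of latch_a, latch_b, latch_c, latch_d above 1.95 rad), for 0.1 s.
At the end, for the whole second after the job is handed in: All four clips shut (within 0.15 rad). Case at rest on the stand: lid up, flat on the deck (5 mm, 0.08 rad), against the bottom lip (8 mm), within 30 mm of the lip's middle sideways and square to it within 0.14 rad, either end down (all of step 2 and x of case_base in the frame of stand_deck between 0.062 and 0.078 m and y of case_base in the frame of stand_deck between -0.03 and 0.03 m and z of case_base in the frame of stand_deck between -0.004 and 0.005 m and angle between the x axis of case_base and the x axis of stand_deck, either way round below 0.14 rad and angle between the z axis of case_base and the z axis of stand_deck, either way round below 0.08 rad and angle between case_base's own z axis and vertical below 0.6 rad and linear speed of case below 0.02 m/s); the robot touches nothing.
It fails at once if two clips on the same side or end are shut while both others are open ((value of joint each of latch_a, latch_b above 1.95 rad and not (value of joint latch_c above 1.95 rad) and not (value of joint latch_d above 1.95 rad)) or (not (value of joint latch_a above 1.95 rad) and value of joint each of latch_b, latch_c above 1.95 rad and not (value of joint latch_d above 1.95 rad)) or (not (value of joint latch_a above 1.95 rad) and not (value of joint latch_b above 1.95 rad) and value of joint each of latch_c, latch_d above 1.95 rad) or (value of joint each of latch_a, latch_d above 1.95 rad and not (value of joint latch_b above 1.95 rad) and not (value of joint latch_c above 1.95 rad))).
It fails at once if the case is lifted more than 30 mm before all four clips are shut (height (world z) of case_base above 0.03 m and not (value of joint each of latch_a, latch_b, latch_c, latch_d above 1.95 rad)).
It fails at once if the case is dropped or rammed onto the stand (over 80 N) (contact force between case and stand above 80 N).
It fails at once if a bystander is moved more than 50 mm (distance of any of marker, nipple, mug, tub from where it was at the start of the episode above 0.05 m).
It also fails if it takes over 62 s, if anything falls off the work surface, if the arm or the gripper's body presses on something with over 40 N, if the wrist force passes 120 N, or if a joint passes its speed limit or range.

## Robot

A 7-joint arm with a two-finger parallel gripper is mounted at the origin on a cart in front of the work surface, level with it; the furniture and walls round the work are solid. World frame = base frame: x ahead of the robot, y to its left, z up, the work surface at z = 0. Lengths are in m, angles in rad, forces in N, time in s.
With the tool pointing down it reaches from about 0.35 to 0.9 m from the base axis. Payload 7.2 kg.
Tool frame: the origin (TCP) lies at the very end of the fingers, on their centre line; the grasp point (between the pads) lies 19 mm behind it (r.grasp_offset is the distance from the TCP to the grasp point, in m); z points along the fingers, y is the direction in which the jaws open and shut (so a half turn about z gives the same grasp; the last joint's range is limited). The gripper opens to 88 mm and grips with 3 to 60 N. Pads are 20 mm wide; open, the fingers measure 115 mm over their backs; the gripper's body (75 mm by 178 mm) begins 61 mm behind the grasp point.
Start: joints at [1.12, 0.411, -0.013, 1.596, 0.006, 1.134, -0.082], TCP at [0.233, -0.58, 0.223] pointing down, gripper open.
Joint ranges: [-2.95, 2.95], [-0.29, 1.99], [-1.47, 1.44], [0.14, 2.54], [-1.03, 4.17], [0.13, 1.85], [-2.86, 2.86]. Speed limits (rad/s): [2.39, 2.39, 3.01, 3.01, 3.14, 3.14, 3.14].

## Interface

Orientations are given as a unit quaternion [x, y, z, w].
In Python, from workcell import r gives the robot as it stands.
- The arm moves only by the tool drive_tool, never from a script. Its argument "deltas" is a list of rows, each a list of 2 entries, a list of its own where there are three numbers: the shift along the tool's x, y, z in cm, then the turn about the tool's z in rad. In form: [[[dx, dy, dz], roll], ...]. A call has 1 to 5 rows; each row is the pose to reach, as a shift and turn from the pose commanded when the call began, along the tool's axes at that moment; what a row does not reach only later rows make up. A row lasts 1/12 s, in which the tool goes at most 41.7 mm and 7.16 degrees, less where a joint would pass 70% of its speed; a pose out of reach is approached as far as the arm can. A call with a gripper value outside its range is refused whole. "gripper" is the finger opening in cm, from 0 to 8.78, set as the call begins (left out, the last holds). The fingers move at their own pace and stop on an object; the grip force is fixed at half the most. Time passes only in rows, so rows that repeat a pose let the fingers close. It gives the time, the measured TCP pose, the force and the opening at its end, in the units of the state.
- r.sense(): the state, without advancing time (a new reading comes with each control period).
- r.get_image(name): name is "scene" or "top" or "wrist"; returns the picture (420x560x3 uint8, red, green, blue); there is no depth.
- r.camera_model(name): a dict with "fx", "fy", "cx", "cy" (pixels), "eye" and "attitude" of the camera in the world; the wrist camera has in their place "T_tool_cam" (4x4, takes a point from camera to tool coordinates, whose origin is the TCP and whose axes are the flange's). Camera axes: x right, y up, looking along -z (the intrinsics and any distortion apply to the point x, -y, -z); pixel columns grow to the right and rows downward; lengths in m; the calibration is good to about 2 mm. The wrist camera is an equidistant fisheye: a pixel r from the principal point sees the ray r / f radians off the axis. A picture is of the moment at which its call begins: read the wrist's pose just before it. camera_model takes no time and is no camera call.
- r.job_done(): hands the job in, once; it reports no verdict.
The state is a dict: "clock": time; "q": joint angles; "dq": joint speeds; "effort": joint torques, N m; "tcp_pos": TCP position; "tcp_rot": TCP orientation; "force": force on the tool from outside, world axes, zero at the start; "ft_torque": the same for the moment, N m; "gripper_width": finger opening in m.
Only numpy, scipy, OpenCV 4.12 (cv2) and the standard library are available. Lean on these libraries where they do the work, as an engineer would, in place of code of your own. Each camera call takes 0.05 s, during which the arm holds its last target.

## Working session

There is one attempt and no reset: what is moved stays moved. The work goes in short steps, Python scripts to look and compute and a tool call to move; the robot and the scene stay as the last step left them, time stands still between calls to the robot, and variables do not carry over. Pictures are saved under pics/ and viewed, and the job is handed in when it is done.

Besides the shell and the picture viewer there is one more tool, called by a JSON object that holds its "fn" and its "kwargs", one argument or row to a line. drive_tool: Moves the arm, as the interface text tells. Its arguments: {"type":"object","properties":{"deltas":{"type":"array"},"gripper":{"type":"number"}},"required":["deltas"]}

```bash
mkdir -p pics; ls
python3 - <<'E'
from workcell import r
import cv2
s=r.sense();print(s)
for n in("scene","top","wrist"):
    im=r.get_image(n);cv2.imwrite(f"pics/{n}0.png",im[:,:,::-1]);print(n,r.camera_model(n))
E
```

```text
pics
{'clock': 0.0, 'q': array([ 1.11979883,  0.41189612, -0.01271159,  1.59702996,  0.00558972,
        1.13431905, -0.08222206]), 'dq': array([-0.00063849, -0.00068542,  0.0011621 ,  0.00080645,  0.0009157 ,
       -0.00011726,  0.00076201]), 'effort': array([-9.92177434e-06, -5.87964356e+01,  6.41209222e-01, -2.91082925e+01,
       -5.40527457e-02,  1.82206405e-02,  1.70277094e-04]), 'tcp_pos': array([ 0.23322123, -0.57930716,  0.22181721]), 'tcp_rot': array([ 9.81739000e-01,  1.90231128e-01, -2.05388170e-04, -7.81973800e-04]), 'force': array([ 0.31581443, -0.57380936,  0.21327394]), 'ft_torque': array([-0.04541806, -0.0290038 ,  0.01927784]), 'gripper_width': 0.08799319945839673}
scene {'fx': 424.4072864244495, 'fy': 424.4072864244495, 'cx': 283.68364618383976, 'cy': 217.37681764476858, 'eye': array([-0.17303623,  0.71740969,  1.19996342]), 'attitude': array([-0.13889535,  0.3244871 ,  0.85734067, -0.37467743])}
top {'fx': 403.37177809965453, 'fy': 403.37177809965453, 'cx': 278.2234474033375, 'cy': 211.09740556904418, 'eye': array([0.4325988 , 0.02834416, 1.29022221]), 'attitude': array([ 0.02298911, -0.03463176, -0.70517619,  0.70781261])}
wrist {'fx': 325.19226210127806, 'fy': 325.19226210127806, 'cx': 276.19158556507944, 'cy': 213.16263371459874, 'T_tool_cam': array([[-8.32094148e-04,  9.58712656e-01,  2.84375370e-01,
         7.72519008e-02],
       [ 9.99999652e-01,  8.14379324e-04,  1.80529327e-04,
        -9.75671339e-04],
       [-5.85136711e-05,  2.84375421e-01, -9.58713000e-01,
        -1.62285795e-01],
       [ 0.00000000e+00,  0.00000000e+00,  0.00000000e+00,
         1.00000000e+00]])}
```

View pics/scene0.png

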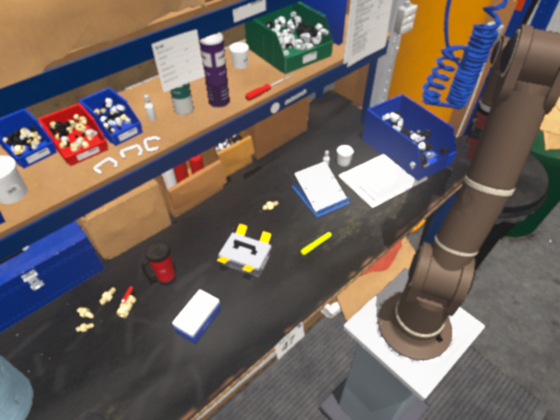

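View pics/top0.png

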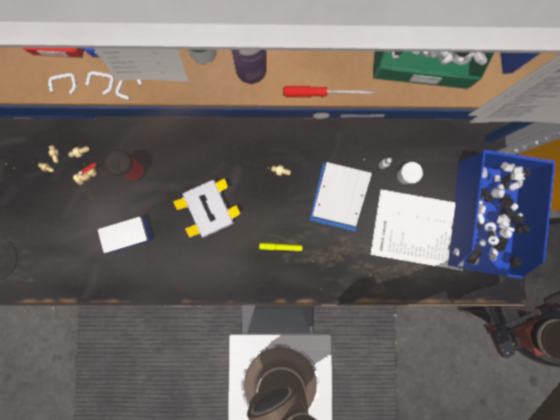

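Run:
```python
import cv2
t=cv2.imread("pics/top0.png");s=cv2.imread("pics/scene0.png")
cv2.imwrite("pics/tz.png",cv2.resize(t[130:290,80:400],None,fx=2.5,fy=2.5,interpolation=cv2.INTER_CUBIC))
cv2.imwrite("pics/sz.png",cv2.resize(s[140:290,190:390],None,fx=4,fy=4,interpolation=cv2.INTER_CUBIC))
```

```text
(no output)
```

View pics/tz.png

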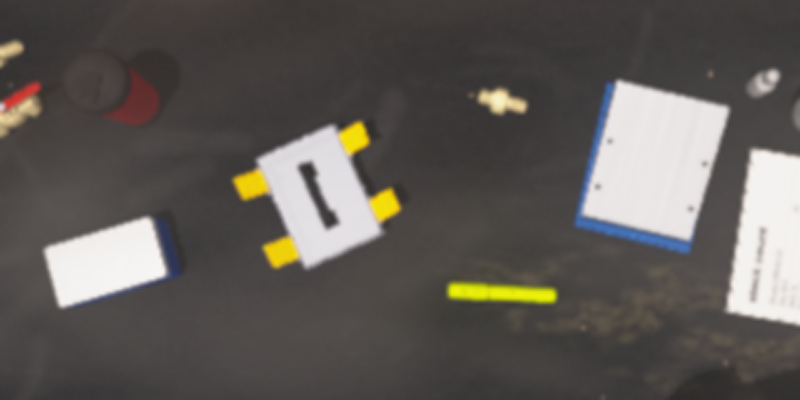

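View pics/sz.png

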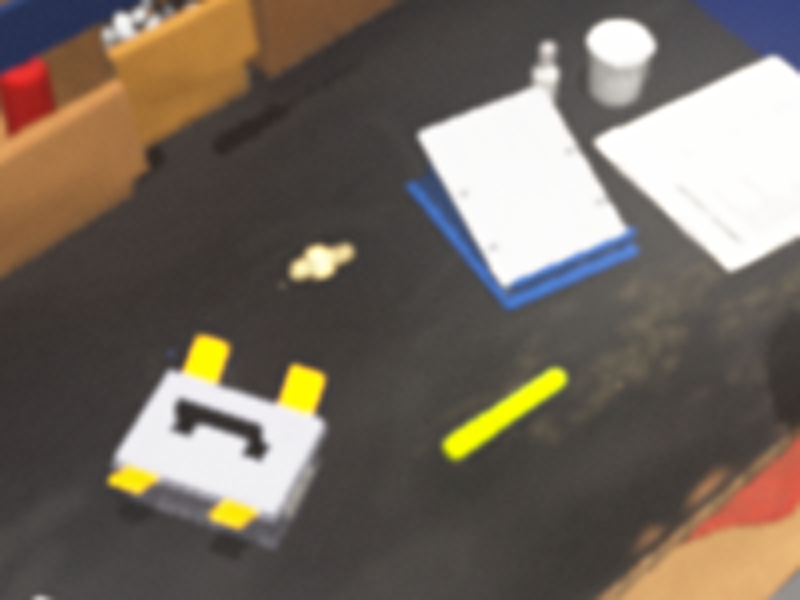

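```bash
cat > h.py <<'E'
import numpy as np, cv2
from scipy.spatial.transform import Rotation as R
from workcell import r
C={n:r.camera_model(n) for n in("scene","top")}
def ray(n,uv):
    c=C[n];d=np.array([(uv[0]-c['cx'])/c['fx'],-(uv[1]-c['cy'])/c['fy'],-1]);return c['eye'],R.from_quat(c['attitude']).apply(d)
def on(n,uv,z):
    e,d=ray(n,uv);return e+d*(z-e[2])/d[2]
def proj(n,p):
    c=C[n];q=R.from_quat(c['attitude']).inv().apply(np.asarray(p)-c['eye']);return np.array([c['cx']-c['fx']*q[0]/q[2],c['cy']+c['fy']*q[1]/q[2]])
def tri(a,b):
    e1,d1=ray('top',a);e2,d2=ray('scene',b);d1/=np.linalg.norm(d1);d2/=np.linalg.norm(d2)
    t=np.linalg.lstsq(np.c_[d1,-d2],e2-e1,rcond=None)[0];p=e1+t[0]*d1;q=e2+t[1]*d2;return (p+q)/2,np.linalg.norm(p-q)
E
python3 - <<'E'
from h import *
np.set_printoptions(precision=4,suppress=True)
for n,roi in(("top",(150,240,165,250)),("scene",(220,280,210,280))):
    im=cv2.imread(f"pics/{n}0.png");hsv=cv2.cvtColor(im,cv2.COLOR_BGR2HSV)
    y0,y1,x0,x1=roi;m=np.zeros(im.shape[:2],np.uint8);m[y0:y1,x0:x1]=255
    ye=cv2.inRange(hsv,(15,120,120),(35,255,255))&m
    k,l,st,ce=cv2.connectedComponentsWithStats(ye)
    for i in range(1,k):
        if st[i,4]>15:print(n,'yellow',st[i,4],ce[i],on(n,ce[i],.065)[:2])
    li=cv2.inRange(hsv,(0,0,120),(180,60,255))&m
    li=cv2.morphologyEx(li,cv2.MORPH_CLOSE,np.ones((3,3)))
    c=max(cv2.findContours(li,cv2.RETR_EXTERNAL,cv2.CHAIN_APPROX_NONE)[0],key=cv2.contourArea)
    b=cv2.boxPoints(cv2.minAreaRect(c))
    P=np.array([on(n,p,.060)[:2] for p in b]);print('lid',P.mean(0),P[1]-P[0],P[2]-P[1],np.linalg.norm(P[1]-P[0]),np.linalg.norm(P[2]-P[1]))
    fill=cv2.drawContours(np.zeros_like(m),[c],-1,255,-1)
    dk=cv2.inRange(hsv,(0,0,0),(180,255,90))&cv2.erode(fill,np.ones((5,5)))
    cc=max(cv2.findContours(dk,cv2.RETR_EXTERNAL,cv2.CHAIN_APPROX_NONE)[0],key=cv2.contourArea)
    rr=cv2.minAreaRect(cc);b=cv2.boxPoints(rr);print('handle',rr,[on(n,p,.093)[:2] for p in b],on(n,rr[0],.088)[:2])
# stand
def quad(n,roi,thr):
    im=cv2.imread(f"pics/{n}0.png");hsv=cv2.cvtColor(im,cv2.COLOR_BGR2HSV)
    y0,y1,x0,x1=roi;m=np.zeros(im.shape[:2],np.uint8);m[y0:y1,x0:x1]=255
    w=cv2.inRange(hsv,(0,0,thr),(180,50,255))&m
    w=cv2.morphologyEx(w,cv2.MORPH_OPEN,np.ones((5,5)))
    c=max(cv2.findContours(w,cv2.RETR_EXTERNAL,cv2.CHAIN_APPROX_NONE)[0],key=cv2.contourArea)
    for e in np.arange(2,12,.5):
        a=cv2.approxPolyDP(c,e,True)
        if len(a)==4:break
    # refine by fitting lines to edges
    a=a[:,0].astype(float);c=c[:,0].astype(float);L=[]
    for i in range(4):
        p,q=a[i],a[(i+1)%4];d=(q-p);ln=np.hypot(*d);d/=ln
        s=(c-p)@d;h=abs((c-p)@[-d[1],d[0]]);g=c[(s>.12*ln)&(s<.88*ln)&(h<3)]
        v=cv2.fitLine(g.astype(np.float32),cv2.DIST_HUBER,0,.01,.01)[:,0];L.append(np.cross([v[2],v[3],1],[v[2]+v[0],v[3]+v[1],1]))
    K=[]
    for i in range(4):
        x=np.cross(L[i-1],L[i]);K.append(x[:2]/x[2])
    return np.array(K)
qt=quad('top',(155,235,300,378),120);qs=quad('scene',(155,220,285,352),140)
print(qt);print(qs)
E
```

```text
top yellow 112 [221.4911 184.7143] [0.6129 0.182 ]
top yellow 125 [179.664 203.52 ] [0.5545 0.3081]
top yellow 118 [233.6864 211.3644] [0.5313 0.1438]
top yellow 128 [191.6797 230.4844] [0.4727 0.27  ]
lid [0.5416 0.2247] [ 0.0461 -0.1004] [-0.1381 -0.063 ] 0.1104210083191324 0.15183555200917145
handle ((206.90721130371094, 207.54124450683594), (25.891326904296875, 4.264453887939453), 66.03751373291016) [array([0.5728, 0.2427]), array([0.578 , 0.2312]), array([0.5076, 0.1989]), array([0.5024, 0.2103])] [0.5406 0.2216]
scene yellow 110 [241.3909 228.7636] [0.6155 0.1778]
scene yellow 115 [265.2261 236.5565] [0.5333 0.1397]
scene yellow 60 [222.3667 259.7   ] [0.5553 0.3068]
scene yellow 58 [247.5862 268.3103] [0.4732 0.2679]
lid [0.54   0.2265] [ 0.0751 -0.0974] [-0.1588 -0.0728] 0.12293246466597532 0.1747036161828274
handle ((244.9000244140625, 246.80001831054688), (22.452171325683594, 6.640782833099365), 18.434947967529297) [array([0.5558, 0.2583]), array([0.5717, 0.2368]), array([0.5014, 0.2041]), array([0.4866, 0.2257])] [0.5318 0.229 ]
[[326.2603 161.6207]
 [312.4968 215.608 ]
 [355.7765 225.9245]
 [371.4866 172.5595]]
[[325.0664 159.7841]
 [293.7692 173.0923]
 [314.2733 210.6121]
 [345.7558 196.8772]]
```

Run:
```python
from h import *
np.set_printoptions(precision=4,suppress=True)
qt=np.array([[326.2603,161.6207],[312.4968,215.608],[355.7765,225.9245],[371.4866,172.5595]])+.0
qs=np.array([[293.7692,173.0923],[314.2733,210.6121],[345.7558,196.8772],[325.0664,159.7841]])
for a,b in zip(qt,qs): print(tri(a,b), on('top',a,.0865),on('top',a,.022))
TL=on('top',qt[0],.0865);BL=on('top',qt[1],.022);BR=on('top',qt[2],.022);TR=on('top',qt[3],.0865)
print('width',np.linalg.norm(TL-TR),np.linalg.norm(BL-BR),'len',np.linalg.norm(TL-BL),np.linalg.norm(TR-BR))
yaw=[np.arctan2(*(v[1::-1])) for v in (TL-BL,TR-BR)]+[np.arctan2(-(v[0]),v[1]) for v in(TL-TR,BL-BR)];print(yaw)
print('origin',(BL+BR)/2,'top mid',(TL+TR)/2)
y=-.235
```

```text
(array([ 0.682 , -0.137 ,  0.0854]), np.float64(0.0009369249192592077)) [ 0.6821 -0.1365  0.0865] [ 0.6954 -0.1453  0.022 ]
(array([ 0.5242, -0.0983,  0.0267]), np.float64(0.005671246379745442)) [ 0.5179 -0.0941  0.0865] [ 0.5224 -0.1006  0.022 ]
(array([ 0.491 , -0.2346,  0.0305]), np.float64(0.00280594453117)) [ 0.4874 -0.2238  0.0865] [ 0.4904 -0.2373  0.022 ]
(array([ 0.6466, -0.2722,  0.0959]), np.float64(0.002811321649743005)) [ 0.6494 -0.2736  0.0865] [ 0.661  -0.2898  0.022 ]
width 0.14094158902636822 0.1403672262387207 len 0.17586672794523736 0.1753715468350993
[np.float64(-0.22093993119258187), np.float64(-0.22442504583070844), np.float64(-0.23415348198635477), np.float64(-0.23040742775461212)]
origin [ 0.5064 -0.169   0.022 ] top mid [ 0.6657 -0.205   0.0865]
```

{"fn": "drive_tool", "kwargs": {
  "deltas": [
    [[2.6, -3, 0], -0.025],
    [[5.2, -6, 0], -0.05],
    [[7.8, -9, 0], -0.05],
    [[10.4, -12, 0], -0.05],
    [[13.2, -15, 0], -0.05]
  ],
  "gripper": 0
}}

```text
clock: 0.57
tcp_pos: [0.2996, -0.3896, 0.2224]
tcp_rot: [0.977, 0.214, -0.0, -0.0]
force: [0.2, -0.4, -0.5]
gripper_width: 0.058
```

```bash
cat > d.py <<'E'
import sys
from h import *
np.set_printoptions(precision=4,suppress=True)
def delta(tgt,yaw=None):
    s=r.sense();Rm=R.from_quat(s['tcp_rot']).as_matrix();t=np.arctan2(Rm[1,0],Rm[0,0])
    d=np.array(tgt)-s['tcp_pos'];ax=np.array([[np.cos(t),np.sin(t),0],[np.sin(t),-np.cos(t),0],[0,0,-1]])
    print(round(s['clock'],2),'pos',s['tcp_pos'],'yaw',round(t,4),'w',round(s['gripper_width'],4),'F',s['force'],'-> cm',ax@d*100,'roll',None if yaw is None else round(t-yaw,4))
if __name__=='__main__':
    a=list(map(float,sys.argv[1:]));delta(a[:3],a[3] if len(a)>3 else None)
E
python3 d.py .5498 .316 .13 .433
```

```text
0.57 pos [ 0.2996 -0.3896  0.2224] yaw 0.4321 w 0.058 F [ 0.1512 -0.3623 -0.4744] -> cm [ 52.2655 -53.5947   9.2399] roll -0.0009
```

{"fn": "drive_tool", "kwargs": {
  "deltas": [
    [[2.8, -2.9, 0], 0],
    [[5.6, -5.7, 0], 0],
    [[8.4, -8.6, 0], 0],
    [[11.2, -11.4, 0], 0],
    [[14, -14.3, 0], 0]
  ]
}}

```text
clock: 0.98
tcp_pos: [0.3671, -0.201, 0.2227]
tcp_rot: [0.977, 0.215, 0.0, 0.0]
force: [1.1, 0.3, -0.4]
gripper_width: 0.0246
```

{"fn": "drive_tool", "kwargs": {
  "deltas": [
    [[2.8, -2.9, 0], 0],
    [[5.6, -5.7, 0], 0],
    [[8.4, -8.6, 0], 0],
    [[11.2, -11.4, 0], 0],
    [[14, -14.3, 0], 0]
  ]
}}

```text
clock: 1.4
tcp_pos: [0.4342, -0.0125, 0.2228]
tcp_rot: [0.977, 0.215, 0.0, 0.0]
force: [1.0, -0.4, -1.4]
gripper_width: 0.0002
```

{"fn": "drive_tool", "kwargs": {
  "deltas": [
    [[2.8, -2.9, 0], 0],
    [[5.6, -5.7, 0], 0],
    [[8.4, -8.6, 0], 0],
    [[11.2, -11.4, 0], 0],
    [[14, -14.3, 0], 0]
  ]
}}

```text
clock: 1.82
tcp_pos: [0.5015, 0.1759, 0.2225]
tcp_rot: [0.977, 0.214, -0.0, 0.0]
force: [0.4, 0.4, 0.8]
gripper_width: 0.0004
```

```bash
python3 d.py .5498 .316 .13 .433
```

```text
1.82 pos [0.5015 0.1759 0.2225] yaw 0.4321 w 0.0004 F [0.3616 0.4078 0.8414] -> cm [ 10.251  -10.7051   9.2516] roll -0.0009
```

{"fn": "drive_tool", "kwargs": {
  "deltas": [
    [[3.0, -3.2, 0], 0],
    [[6.0, -6.4, 0], 0],
    [[9.2, -9.8, 0], 0],
    [[9.2, -9.8, 3], 0],
    [[9.2, -9.8, 3], 0]
  ]
}}

```text
clock: 2.23
tcp_pos: [0.5413, 0.3047, 0.1877]
tcp_rot: [0.976, 0.217, -0.003, -0.0]
force: [-0.3, -2.2, -0.6]
gripper_width: 0.0006
```

{"fn": "drive_tool", "kwargs": {
  "deltas": [
    [[0, 0, 0], 0],
    [[0, 0, 0], 0]
  ]
}}

```text
clock: 2.4
tcp_pos: [0.5437, 0.3007, 0.1928]
tcp_rot: [0.977, 0.214, -0.0, 0.0]
force: [-0.1, 0.5, -0.2]
gripper_width: 0.0002
```

```bash
python3 d.py .5498 .316 .12 .433
python3 - <<'E'
from workcell import r
import cv2
for n in('wrist','top'):
  im=r.get_image(n)[:,:,::-1];cv2.imwrite(f'pics/{n}1.png',im)
E
```

```text
2.4 pos [0.5437 0.3007 0.1928] yaw 0.432 w 0.0002 F [-0.1151  0.4894 -0.2226] -> cm [ 1.1979 -1.1349  7.2828] roll -0.001
```

View pics/wrist1.png

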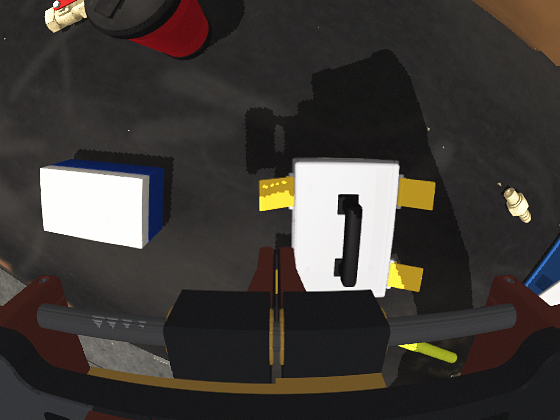

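```bash
cat >> h.py <<'E'
W=r.camera_model('wrist')
def won(uv,z,s):
    d=(np.array(uv)-[W['cx'],W['cy']]);rr=np.hypot(*d);th=rr/W['fx'];u=d/max(rr,1e-9)
    v=np.array([u[0]*np.sin(th),-u[1]*np.sin(th),-np.cos(th)]);T=W['T_tool_cam'];Rt=R.from_quat(s['tcp_rot']).as_matrix()
    e=s['tcp_pos']+Rt@T[:3,3];d=Rt@T[:3,:3]@v;return e+d*(z-e[2])/d[2]
E
python3 - <<'E'
from h import *
s=r.sense();np.set_printoptions(precision=4,suppress=True)
for n,uv,z in(('a tipc',(262,194),.072),('a cen',(276,194),.0645),('b cen',(416,193),.0645),('lid++',(294,160),.06),('lid+-',(398,162),.06),('lid--',(385,296),.06),('h top+',(350,205),.093),('h top-',(349,286),.093)):
    p=won(uv,z,s)[:2];d=p-[.5425,.2245];print(n,p,d@[.9078,.4195],d@[-.4195,.9078])
E
```

```text
a tipc [0.5487 0.3176] 0.04469650509065854 0.08191153273308745
a cen [0.5524 0.3054] 0.04290710701037227 0.06934814468720464
b cen [0.6116 0.1816] 0.04470545576016729 -0.06792687072997429
lid++ [0.5874 0.3034] 0.07385567355635013 0.05278450998132018
lid+- [0.6297 0.2122] 0.07399604506755539 -0.04776622154032646
lid-- [0.4981 0.1488] -0.07206228850223484 -0.05004087309453507
h top+ [0.5762 0.2469] 0.03998839970193414 0.006242275486491728
h top- [0.5071 0.2094] -0.038526323090831996 0.0011250572382272756
```

{"fn": "drive_tool", "kwargs": {
  "deltas": [
    [[1.2, -1.1, 3], 0],
    [[1.2, -1.1, 6.5], 0],
    [[1.2, -1.1, 9], 0],
    [[1.2, -1.1, 10.5], 0],
    [[1.2, -1.1, 12], 0]
  ]
}}

```text
clock: 2.92
tcp_pos: [0.5505, 0.316, 0.0728]
tcp_rot: [0.977, 0.214, 0.001, -0.0]
force: [0.2, 5.6, 7.4]
gripper_width: 0.0002
```

{"fn": "drive_tool", "kwargs": {
  "deltas": [
    [[0, 0, 1.2], 0],
    [[0, 0, 2.4], 0],
    [[0, 0, 3.3], 0],
    [[0, 0, 3.5], 0],
    [[0, 0, 3.5], 0]
  ]
}}

```text
clock: 3.33
tcp_pos: [0.55, 0.3156, 0.0372]
tcp_rot: [0.977, 0.214, -0.0, 0.001]
force: [0.2, 0.7, 0.3]
gripper_width: 0.0003
```

```bash
python3 d.py .5498 .316 .038 .433
```

```text
3.33 pos [0.55   0.3156 0.0372] yaw 0.4317 w 0.0003 F [0.2372 0.6957 0.2749] -> cm [-0.0012 -0.049  -0.0804] roll -0.0013
```

{"fn": "drive_tool", "kwargs": {
  "deltas": [
    [[0, 0, -3.5], 0],
    [[0, 0, -7], 0],
    [[0, 0, -10], 0],
    [[-1.8, 3.2, -10], 0],
    [[-3.6, 6.4, -10], 0]
  ]
}}

```text
clock: 3.75
tcp_pos: [0.5449, 0.2458, 0.1409]
tcp_rot: [0.976, 0.217, 0.003, -0.001]
force: [-0.0, -0.9, -0.8]
gripper_width: 0.0003
```

{"fn": "drive_tool", "kwargs": {
  "deltas": [
    [[-1.8, 3.2, 0], 0],
    [[-3.6, 6.4, 0], 0],
    [[-5.4, 9.6, 0], 0],
    [[-5.4, 9.6, 0], 0],
    [[-5.4, 9.6, 0], 0]
  ]
}}

```text
clock: 4.17
tcp_pos: [0.5359, 0.1307, 0.1385]
tcp_rot: [0.977, 0.212, 0.0, 0.001]
force: [0.4, 0.2, -0.4]
gripper_width: 0.0005
```

```bash
python3 d.py .5352 .133 .04 .433
python3 - <<'E'
from workcell import r
import cv2
im=r.get_image('wrist')[:,:,::-1];cv2.imwrite(f'pics/wrist2.png',im)
E
```

```text
4.17 pos [0.5359 0.1307 0.1385] yaw 0.4276 w 0.0005 F [ 0.3931  0.22   -0.4113] -> cm [ 0.0282 -0.242   9.8475] roll -0.0054
```

View pics/wrist2.png

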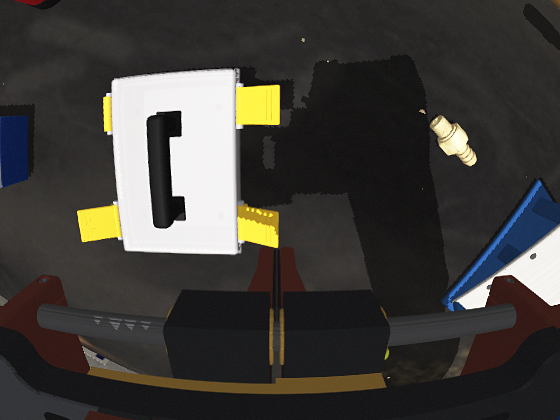

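Run:
```python
from h import *
s=r.sense();np.set_printoptions(precision=4,suppress=True)
for n,uv,z in(('c cen',(261,226),.0645),('b cen',(260,104),.0645),('d',(99,224),.0645),('lid++',(113,77),.06),('lid+-',(238,70),.06),('lid--',(239,253),.06),('lid-+',(123,250),.06)):
    p=won(uv,z,s)[:2];d=p-[.5425,.2245];print(n,p,d@[.9078,.4195],d@[-.4195,.9078])
```

```text
c cen [0.5279 0.1434] -0.04731354236218298 -0.06749859883384099
b cen [0.6112 0.1815] 0.04433738902777814 -0.067881017650881
d [0.4704 0.2704] -0.04619954698560723 0.07191155298679823
lid++ [0.5892 0.3005] 0.0742589290837516 0.04944924032530387
lid+- [0.6282 0.2071] 0.07049951172071166 -0.05170322250789364
lid-- [0.4978 0.1499] -0.07191736111031784 -0.04898949332907529
lid-+ [0.4549 0.2438] -0.07139138554348741 0.05427834622390055
```

{"fn": "drive_tool", "kwargs": {
  "deltas": [
    [[-0.1, -0.2, 3], 0],
    [[-0.1, -0.2, 5.5], 0],
    [[-0.1, -0.2, 7], 0],
    [[-0.1, -0.2, 8.5], 0],
    [[-0.1, -0.2, 10.0], 0]
  ]
}}

```text
clock: 4.63
tcp_pos: [0.5339, 0.1375, 0.0374]
tcp_rot: [0.976, 0.216, 0.001, -0.0]
force: [0.1, -0.3, 0.1]
gripper_width: 0.0006
```

{"fn": "drive_tool", "kwargs": {
  "deltas": [
    [[0, 0, 0.1], 0],
    [[0, 0, 0.1], 0],
    [[0, 0, -4], 0],
    [[0, 0, -8], 0],
    [[0, 0, -10], 0]
  ]
}}

```text
clock: 5.05
tcp_pos: [0.5351, 0.1376, 0.1428]
tcp_rot: [0.976, 0.216, 0.003, -0.001]
force: [0.9, 0.2, -0.2]
gripper_width: 0.0004
```

```bash
python3 d.py .6169 .1708 .14 .433
python3 - <<'E'
from workcell import r
import cv2
im=r.get_image('wrist')[:,:,::-1];cv2.imwrite(f'pics/wrist3.png',im)
E
```

```text
5.05 pos [0.5351 0.1376 0.1428] yaw 0.4349 w 0.0004 F [ 0.8883  0.2014 -0.1912] -> cm [8.8135 0.4365 0.2806] roll 0.0019
```

View pics/wrist3.png

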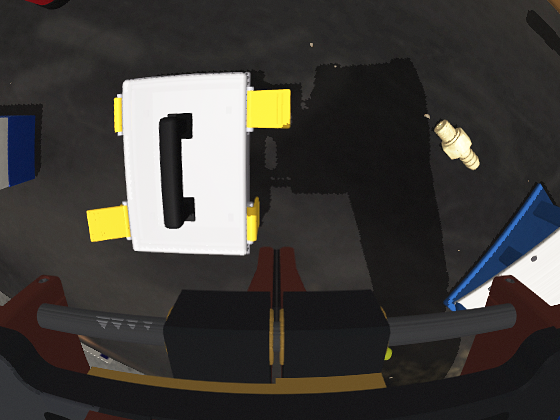

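{"fn": "drive_tool", "kwargs": {
  "deltas": [
    [[3, 0.2, 0], 0],
    [[6, 0.4, 0], 0],
    [[8.9, 0.4, 0], 0],
    [[8.9, 0.4, 0], 0],
    [[8.9, 0.4, 0], 0]
  ]
}}

```text
clock: 5.52
tcp_pos: [0.6166, 0.1708, 0.1381]
tcp_rot: [0.977, 0.215, 0.0, -0.001]
force: [0.3, 0.3, 0.0]
gripper_width: 0.0006
```

{"fn": "drive_tool", "kwargs": {
  "deltas": [
    [[0, 0, 3], 0],
    [[0, 0, 6], 0],
    [[0, 0, 7.5], 0],
    [[0, 0, 9], 0],
    [[0, 0, 10.3], 0]
  ]
}}

```text
clock: 5.93
tcp_pos: [0.6152, 0.1687, 0.0344]
tcp_rot: [0.977, 0.215, -0.0, 0.0]
force: [0.8, -0.1, 0.3]
gripper_width: 0.001
```

{"fn": "drive_tool", "kwargs": {
  "deltas": [
    [[0, 0, 0.2], 0],
    [[0, 0, 0.2], 0],
    [[0, 0, -4], 0],
    [[0, 0, -8], 0],
    [[0, 0, -10.2], 0]
  ]
}}

```text
clock: 6.35
tcp_pos: [0.6174, 0.1704, 0.1421]
tcp_rot: [0.977, 0.215, 0.003, -0.001]
force: [0.4, 0.4, 0.8]
gripper_width: 0.0008
```

```bash
python3 d.py .4681 .2782 .14 .433
python3 - <<'E'
from workcell import r
import cv2
im=r.get_image('wrist')[:,:,::-1];cv2.imwrite(f'pics/wrist4.png',im)
E
```

```text
6.35 pos [0.6174 0.1704 0.1421] yaw 0.4335 w 0.0008 F [0.4476 0.4438 0.8008] -> cm [ -9.0155 -16.0566   0.207 ] roll 0.0005
```

View pics/wrist4.png

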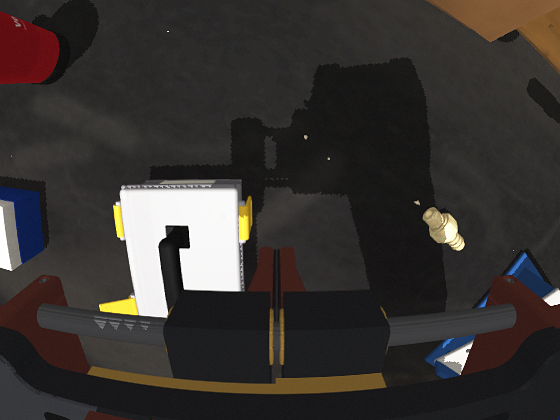

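b is shut (edge-on at (246,218)), as is a; only d (115,305) remains.

{"fn": "drive_tool", "kwargs": {
  "deltas": [
    [[-1.8, -3.2, 0], 0],
    [[-3.6, -6.4, 0], 0],
    [[-5.4, -9.6, 0], 0],
    [[-7.2, -12.8, 0], 0],
    [[-9, -16, 0], 0]
  ]
}}

```text
clock: 6.82
tcp_pos: [0.4658, 0.2774, 0.1378]
tcp_rot: [0.977, 0.215, 0.001, -0.0]
force: [0.4, 0.9, -0.1]
gripper_width: 0.0004
```

{"fn": "drive_tool", "kwargs": {
  "deltas": [
    [[0, 0, 0], 0],
    [[0, 0, 0], 0],
    [[0, 0, 3], 0],
    [[0, 0, 6], 0],
    [[0, 0, 7.5], 0]
  ]
}}

```text
clock: 7.23
tcp_pos: [0.4681, 0.2752, 0.06]
tcp_rot: [0.977, 0.214, 0.0, 0.0]
force: [-1.8, 3.6, 4.9]
gripper_width: 0.0004
```

```bash
python3 d.py .4681 .2782 .037 .433
```

```text
7.23 pos [0.4681 0.2752 0.06  ] yaw 0.4309 w 0.0004 F [-1.7852  3.5815  4.9132] -> cm [ 0.1245 -0.2743  2.2996] roll -0.0021
```

{"fn": "drive_tool", "kwargs": {
  "deltas": [
    [[0, -0.2, 1.3], 0],
    [[0, -0.2, 2.5], 0],
    [[0, -0.2, 2.7], 0],
    [[0, -0.2, 2.7], 0]
  ]
}}

```text
clock: 7.57
tcp_pos: [0.4665, 0.2777, 0.0341]
tcp_rot: [0.977, 0.214, -0.0, 0.0]
force: [-0.5, 1.0, -0.2]
gripper_width: 0.0003
```

{"fn": "drive_tool", "kwargs": {
  "deltas": [
    [[0, 0, -4], 0],
    [[0, 0, -8], 0],
    [[0, 0, -11.5], 0],
    [[-3, 0, -11.5], 0],
    [[-6, 0, -11.5], 0]
  ],
  "gripper": 8.7
}}

```text
clock: 7.98
tcp_pos: [0.4137, 0.2544, 0.1528]
tcp_rot: [0.977, 0.214, 0.003, -0.001]
force: [-0.7, -1.0, -0.5]
gripper_width: 0.0301
```

{"fn": "drive_tool", "kwargs": {
  "deltas": [
    [[0, 4, 0], 0],
    [[0, 8, 0], 0],
    [[0, 8, 0], 0],
    [[0, 8, 0], 0]
  ]
}}

```text
clock: 8.32
tcp_pos: [0.4469, 0.1781, 0.1507]
tcp_rot: [0.977, 0.212, 0.001, 0.0]
force: [0.4, 1.1, -0.6]
gripper_width: 0.0572
```

```bash
python3 d.py .5425 .2245 .14 .433
python3 - <<'E'
from workcell import r
import cv2
for n in('wrist','top'):
  im=r.get_image(n)[:,:,::-1];cv2.imwrite(f'pics/{n}5.png',im)
E
```

```text
8.32 pos [0.4469 0.1781 0.1507] yaw 0.4276 w 0.0572 F [ 0.4364  1.0633 -0.5751] -> cm [10.6199 -0.2592  1.0679] roll -0.0054
```

View pics/wrist5.png

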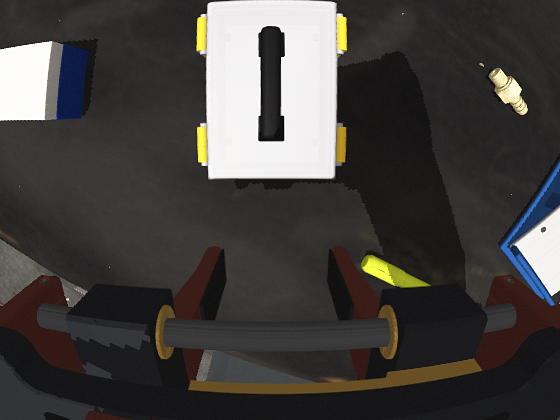

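Run:
```python
from h import *
s=r.sense();np.set_printoptions(precision=4,suppress=True)
for n,uv,z in(('lid++',(209,3),.06),('lid+-',(335,2),.06),('lid--',(336,178),.06),('lid-+',(209,178),.06),('h top+',(271,34),.093),('h top-',(271,130),.093),('h side',(259,90),.09),('hside',(283,90),.09)):
    p=won(uv,z,s)[:2];d=p-[.5425,.2245];print(n,p,d@[.9078,.4195],d@[-.4195,.9078])
```

```text
lid++ [0.5817 0.3029] 0.06851450914276139 0.05472491535969089
lid+- [0.6234 0.2133] 0.06869446992526669 -0.04409017855175872
lid-- [0.494  0.1519] -0.07446298425270503 -0.04554828062401399
lid-+ [0.4517 0.2441] -0.0742475198605604 0.05587872287346827
h top+ [0.5678 0.2422] 0.030422511291390775 0.00545848317175631
h top- [0.5076 0.2145] -0.03587585545755999 0.005563043046989335
h side [0.5292 0.2333] -0.00841455068501212 0.013614815087119822
hside [0.5358 0.2186] -0.008500615776176113 -0.002520850853944704
```

```bash
python3 d.py .5377 .2278 .07 .43
```

```text
8.42 pos [0.4457 0.181  0.1504] yaw 0.4324 w 0.0646 F [-0.5693  0.6133  0.2181] -> cm [10.3118 -0.3952  8.0449] roll 0.0024
```

{"fn": "drive_tool", "kwargs": {
  "deltas": [
    [[3.5, -0.4, 0], 0],
    [[7, -0.4, 0], 0],
    [[10.3, -0.4, 0], 0],
    [[10.3, -0.4, 0], 0],
    [[10.3, -0.4, 1], 0]
  ],
  "gripper": 6
}}

```text
clock: 8.83
tcp_pos: [0.5383, 0.2305, 0.1405]
tcp_rot: [0.976, 0.216, 0.001, -0.001]
force: [0.4, 0.6, -0.0]
gripper_width: 0.0602
```

{"fn": "drive_tool", "kwargs": {
  "deltas": [
    [[0, 0, 2], 0],
    [[0, 0, 4], 0],
    [[0, 0, 5.5], 0],
    [[0, 0, 6.6], 0],
    [[0, 0, 7], 0]
  ]
}}

```text
clock: 9.25
tcp_pos: [0.5352, 0.2273, 0.0677]
tcp_rot: [0.977, 0.215, -0.002, 0.0]
force: [-0.6, -0.8, -0.2]
gripper_width: 0.0598
```

```bash
python3 d.py .5377 .2278 .07 .43;python3 - <<'E'
from workcell import r
import cv2
im=r.get_image('wrist')[:,:,::-1];cv2.imwrite(f'pics/wrist6.png',im)
E
```

```text
9.25 pos [0.5352 0.2273 0.0677] yaw 0.4343 w 0.0598 F [-0.5966 -0.823  -0.1715] -> cm [ 0.2464  0.0588 -0.2262] roll 0.0043
```

View pics/wrist6.png

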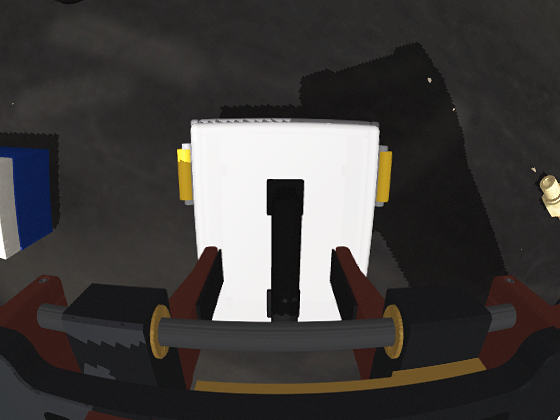

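Run:
```python
from h import *
s=r.sense();np.set_printoptions(precision=4,suppress=True)
Rt=R.from_quat(s['tcp_rot']).as_matrix()
for n,uv,z in(('lid++',(193,123),.06),('lid+-',(379,123),.06),('h+',(268,181),.093),('h+',(303,181),.093),('h-',(270,318),.093),('hl',(271,250),.093),('hr',(299,250),.093)):
    p=won(uv,z,s);print(n,p[:2],'tool',Rt.T@(p-s['tcp_pos']))
```

```text
lid++ [0.5861 0.3002] tool [ 0.0765 -0.0449  0.0078]
lid+- [0.628  0.2109] tool [0.077  0.0538 0.0078]
h+ [0.58   0.2529] tool [ 0.051  -0.0045 -0.0251]
h+ [0.5864 0.2393] tool [ 0.051   0.0105 -0.0251]
h- [0.5168 0.2233] tool [-0.0188 -0.0042 -0.0249]
hl [0.5515 0.2385] tool [ 0.019  -0.0034 -0.025 ]
hr [0.5568 0.2268] tool [ 0.019   0.0094 -0.0251]
```

{"fn": "drive_tool", "kwargs": {
  "deltas": [
    [[0.3, 0.3, -0.2], 0],
    [[0.3, 0.3, -0.2], 0],
    [[0.3, 0.3, -0.2], 0]
  ]
}}

```text
clock: 9.55
tcp_pos: [0.5422, 0.2261, 0.0728]
tcp_rot: [0.977, 0.214, 0.001, -0.0]
force: [-0.3, 1.0, 0.3]
gripper_width: 0.06
```

{"fn": "drive_tool", "kwargs": {
  "deltas": [
    [[0, 0, 0], 0],
    [[0, 0, 0], 0],
    [[0, 0, 0], 0],
    [[0, 0, 0], 0],
    [[0, 0, 0], 0]
  ],
  "gripper": 0
}}

```text
clock: 9.97
tcp_pos: [0.5413, 0.2258, 0.0717]
tcp_rot: [0.977, 0.215, 0.0, -0.0]
force: [-0.2, -0.5, 0.5]
gripper_width: 0.0301
```

{"fn": "drive_tool", "kwargs": {
  "deltas": [
    [[0, 0, 0], 0],
    [[0, 0, 0], 0],
    [[0, 0, 0], 0],
    [[0, 0, 0], 0],
    [[0, 0, 0], 0]
  ]
}}

```text
clock: 10.38
tcp_pos: [0.5413, 0.2255, 0.0715]
tcp_rot: [0.977, 0.215, -0.0, 0.0]
force: [0.5, -1.3, -0.2]
gripper_width: 0.0138
```

```bash
python3 d.py .5377 .2278 .07 .43;python3 - <<'E'
from workcell import r
import cv2
im=r.get_image('wrist')[:,:,::-1];cv2.imwrite(f'pics/wrist7.png',im)
im=r.get_image('top')[:,:,::-1];cv2.imwrite(f'pics/top7.png',im)
E
```

```text
10.38 pos [0.5413 0.2255 0.0715] yaw 0.4326 w 0.0138 F [ 0.5055 -1.3093 -0.2092] -> cm [-0.2353 -0.3581  0.1507] roll 0.0026
```

View pics/wrist7.png

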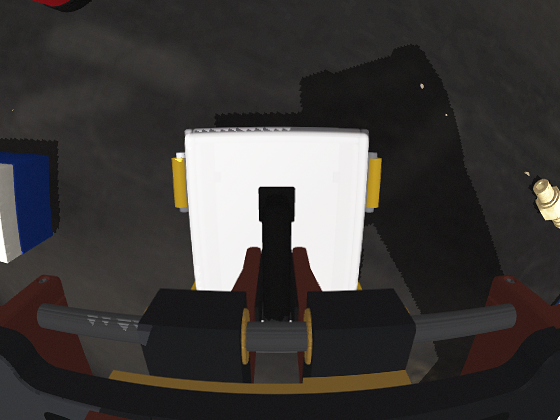

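Run:
```python
from h import *
s=r.sense();Rt=R.from_quat(s['tcp_rot']).as_matrix()
for n,uv,z in(('lid++',(186,130),.06),('lid+-',(367,131),.06)):
    p=won(uv,z,s);print(n,'tool',Rt.T@(p-s['tcp_pos']))
```

```text
lid++ tool [ 0.07283148 -0.04991093  0.01147899]
lid+- tool [0.07221685 0.04827005 0.01150607]
```

{"fn": "drive_tool", "kwargs": {
  "deltas": [
    [[0, 0, -0.5], 0],
    [[0, 0, -1], 0],
    [[0, 0, -2], 0],
    [[0, 0, -3], 0],
    [[0, 0, -4], 0]
  ]
}}

```text
clock: 10.9
tcp_pos: [0.5412, 0.226, 0.1128]
tcp_rot: [0.977, 0.215, 0.0, -0.0]
force: [-0.4, 0.2, -5.7]
gripper_width: 0.0137
```

{"fn": "drive_tool", "kwargs": {
  "deltas": [
    [[0, 0, -1], 0],
    [[0, 0, -3], 0],
    [[0, 0, -5], 0],
    [[0, 0, -7], 0],
    [[0, 0, -9], 0]
  ]
}}

```text
clock: 11.32
tcp_pos: [0.5411, 0.2259, 0.2035]
tcp_rot: [0.977, 0.215, 0.0, -0.0]
force: [0.4, -0.1, -5.5]
gripper_width: 0.0139
```

{"fn": "drive_tool", "kwargs": {
  "deltas": [
    [[0, 0, 0], 0],
    [[0, 0, 0], 0]
  ]
}}

```text
clock: 11.48
tcp_pos: [0.5418, 0.2262, 0.2029]
tcp_rot: [0.977, 0.215, 0.001, -0.0]
force: [-0.3, 0.0, -6.7]
gripper_width: 0.0139
```

```bash
python3 d.py .5397 -.1765 .2 -.2275;python3 - <<'E'
from workcell import r
import cv2
im=r.get_image('wrist')[:,:,::-1];cv2.imwrite(f'pics/wrist8.png',im)
im=r.get_image('scene')[:,:,::-1];cv2.imwrite(f'pics/scene8.png',cv2.resize(im[130:300,170:400],None,fx=3,fy=3))
E
```

```text
11.48 pos [0.5418 0.2262 0.2029] yaw 0.4327 w 0.0139 F [-0.2864  0.0013 -6.7112] -> cm [-17.0744  36.4668   0.2898] roll 0.6602
```

View pics/wrist8.png

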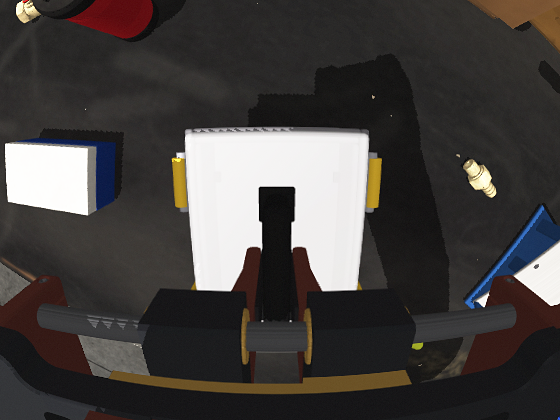

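View pics/scene8.png

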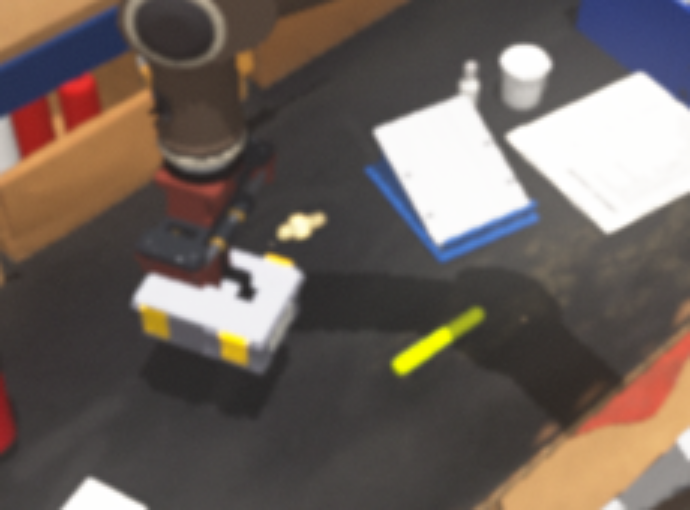

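{"fn": "drive_tool", "kwargs": {
  "deltas": [
    [[-0.3, 0.9, 0], 0],
    [[-0.9, 2.8, 0], 0],
    [[-1.8, 5.4, 0], 0],
    [[-2.6, 8, 0], 0],
    [[-3.5, 10.7, 0], 0]
  ]
}}

```text
clock: 12.0
tcp_pos: [0.5537, 0.1122, 0.2003]
tcp_rot: [0.977, 0.215, -0.001, -0.0]
force: [1.1, -0.3, -5.4]
gripper_width: 0.014
```

{"fn": "drive_tool", "kwargs": {
  "deltas": [
    [[-0.9, 2.7, 0], 0],
    [[-1.8, 5.4, 0], 0],
    [[-2.6, 8, 0], 0],
    [[-3.5, 10.7, 0], 0],
    [[-4.4, 13.4, 0], 0]
  ]
}}

```text
clock: 12.42
tcp_pos: [0.5697, -0.0283, 0.2003]
tcp_rot: [0.977, 0.215, -0.001, -0.0]
force: [1.1, 1.0, -5.9]
gripper_width: 0.0139
```

{"fn": "drive_tool", "kwargs": {
  "deltas": [
    [[-0.9, 2.7, 0], 0],
    [[-1.8, 5.4, 0], 0],
    [[-2.6, 8, 0], 0],
    [[-3.3, 10, 0], 0],
    [[-3.8, 11.4, 0], 0]
  ]
}}

```text
clock: 12.83
tcp_pos: [0.5828, -0.1494, 0.2001]
tcp_rot: [0.977, 0.213, -0.001, 0.0]
force: [0.5, -1.1, -6.7]
gripper_width: 0.0135
```

{"fn": "drive_tool", "kwargs": {
  "deltas": [
    [[-0.2, 0.6, 0], 0.05],
    [[-0.3, 1, 0], 0.14],
    [[-0.3, 1, 0], 0.23],
    [[-0.3, 1, 0], 0.32],
    [[-0.3, 1, 0], 0.41]
  ]
}}

```text
clock: 13.25
tcp_pos: [0.5847, -0.1557, 0.2005]
tcp_rot: [1.0, 0.009, -0.001, -0.0]
force: [-1.2, 0.5, -6.5]
gripper_width: 0.0135
```

{"fn": "drive_tool", "kwargs": {
  "deltas": [
    [[0, 0, 0], 0.09],
    [[0, 0, 0], 0.18],
    [[0, 0, 0], 0.23],
    [[0, 0, 0], 0.25],
    [[0, 0, 0], 0.25]
  ]
}}

```text
clock: 13.67
tcp_pos: [0.585, -0.1555, 0.2009]
tcp_rot: [0.994, -0.113, -0.001, -0.0]
force: [-0.6, -1.4, -5.3]
gripper_width: 0.0136
```

```bash
python3 d.py .5898 -.1882 .2 -.2275;python3 - <<'E'
from workcell import r
import cv2
im=r.get_image('wrist')[:,:,::-1];cv2.imwrite(f'pics/wrist9.png',im)
im=r.get_image('top')[:,:,::-1];cv2.imwrite(f'pics/top9.png',cv2.resize(im[120:280,230:430],None,fx=3,fy=3))
E
```

```text
13.67 pos [ 0.585  -0.1555  0.2009] yaw -0.2265 w 0.0136 F [-0.6184 -1.4294 -5.3218] -> cm [1.2065 3.0778 0.0897] roll 0.001
```

View pics/wrist9.png

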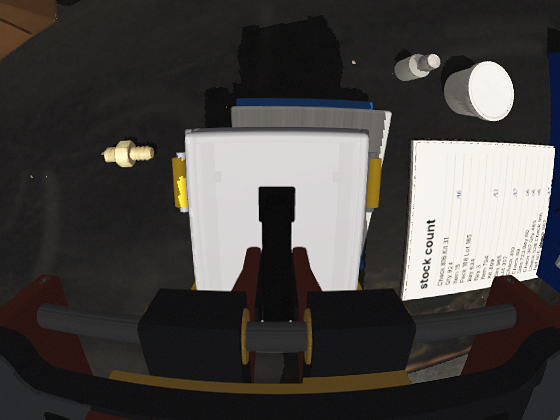

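View pics/top9.png

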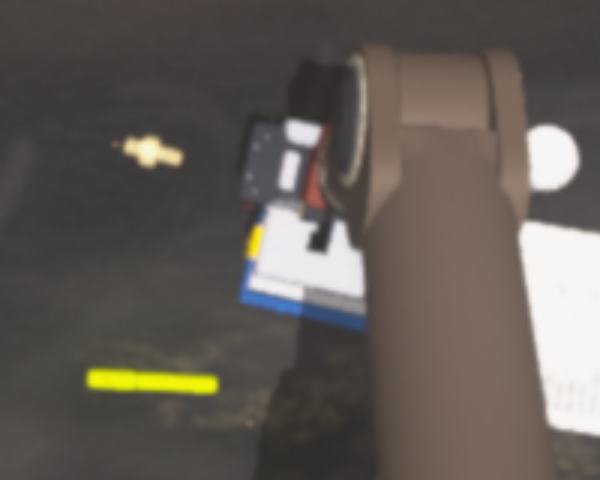

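{"fn": "drive_tool", "kwargs": {
  "deltas": [
    [[0.5, 1, 0], 0],
    [[0.8, 2, 0], 0],
    [[1.2, 3.1, 0], 0],
    [[1.2, 3.1, 0], 0],
    [[1.2, 3.1, 0], 0]
  ]
}}

```text
clock: 14.18
tcp_pos: [0.5898, -0.1906, 0.2014]
tcp_rot: [0.993, -0.115, -0.0, 0.0]
force: [-0.4, 0.6, -7.0]
gripper_width: 0.0139
```

```bash
python3 d.py .5898 -.1882 .2 -.2275;python3 - <<'E'
from workcell import r
import cv2
im=r.get_image('wrist')[:,:,::-1];cv2.imwrite(f'pics/wrist10.png',im)
E
```

```text
14.18 pos [ 0.5898 -0.1906  0.2014] yaw -0.2299 w 0.0139 F [-0.4261  0.6329 -6.974 ] -> cm [-0.058  -0.2364  0.1359] roll -0.0024
```

View pics/wrist10.png

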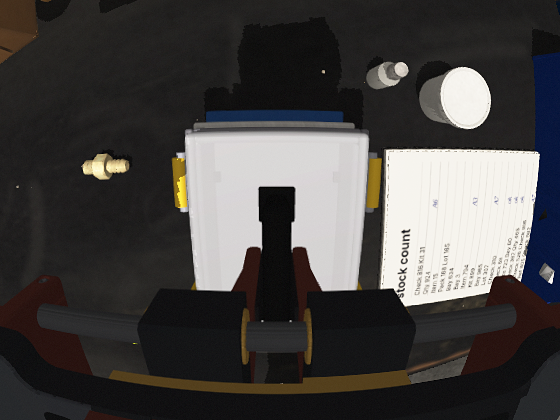

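Run:
```python
from h import *
s=r.sense();Rt=R.from_quat(s['tcp_rot']).as_matrix();np.set_printoptions(precision=4,suppress=True)
for uv in((196,124),(354,124)):
    p=won(uv,.0865,s);print(p,'tool',Rt.T@(p-s['tcp_pos']))
O=np.array([.507,-.169]);e=np.array([np.cos(-.2275),np.sin(-.2275)])
print('u,v now',e@(s['tcp_pos'][:2]-O),np.array([-e[1],e[0]])@(s['tcp_pos'][:2]-O))
z=.0155
for th,sd in((0,.161),(.1,.158),(.2,.154),(.3,.148),(.38,.140)):
    c,q=np.cos(th),np.sin(th);u=.9287*sd-(.07*c+.087*q);Z=.022+.371*sd-(.07*q-.087*c)
    print(th,'u',round(u,4),'tcp z',round(Z-z,4),'front corner u,perp', round(u-.07*c+.087*q,4))
```

```text
[ 0.6781 -0.1388  0.0865] tool [ 0.0745 -0.0691  0.1149]
[ 0.6472 -0.2708  0.0865] tool [0.0743 0.0664 0.1149]
u,v now 0.08536507683530448 -0.0010730534292064584
0 u 0.0795 tcp z 0.1532 front corner u,perp 0.0095
0.1 u 0.0684 tcp z 0.1447 front corner u,perp 0.0074
0.2 u 0.0571 tcp z 0.135 front corner u,perp 0.0058
0.3 u 0.0449 tcp z 0.1238 front corner u,perp 0.0037
0.38 u 0.0327 tcp z 0.1133 front corner u,perp 0.0
```

{"fn": "drive_tool", "kwargs": {
  "deltas": [
    [[0, -0.1, 1.2], 0],
    [[0, -0.1, 2.4], 0],
    [[-0.1, -0.1, 3.4], 0],
    [[-0.1, -0.1, 3.9], 0],
    [[-0.1, -0.1, 4.0], 0]
  ]
}}

```text
clock: 14.65
tcp_pos: [0.5882, -0.187, 0.1595]
tcp_rot: [0.994, -0.113, -0.002, -0.0]
force: [-0.2, -0.1, -7.0]
gripper_width: 0.0137
```

{"fn": "drive_tool", "kwargs": {
  "deltas": [
    [[-0.1, 0, 0.2], 0],
    [[-0.2, 0, 0.4], 0],
    [[-0.4, 0, 0.6], 0],
    [[-0.5, 0, 0.8], 0],
    [[-0.6, 0, 1.0], 0]
  ]
}}

```text
clock: 15.07
tcp_pos: [0.5833, -0.1862, 0.152]
tcp_rot: [0.994, -0.113, 0.0, 0.0]
force: [-5.6, 0.5, 4.2]
gripper_width: 0.0139
```

```bash
cat > u.py <<'E'
from h import *
s=r.sense();np.set_printoptions(precision=4,suppress=True)
O=np.array([.507,-.169]);e=np.array([np.cos(-.2275),np.sin(-.2275)])
print('u,v,z now',e@(s['tcp_pos'][:2]-O),np.array([-e[1],e[0]])@(s['tcp_pos'][:2]-O),s['tcp_pos'][2],'F',s['force'],'T',s['ft_torque'])
E
python3 u.py
```

```text
u,v,z now 0.07824950601180887 0.0004469113850118705 0.15195842430305517 F [-5.6385  0.4993  4.1866] T [ 0.2109  0.8259 -0.0754]
```

{"fn": "drive_tool", "kwargs": {
  "deltas": [
    [[-0.2, 0, 0.15], 0],
    [[-0.4, 0, 0.3], 0],
    [[-0.6, 0, 0.45], 0],
    [[-0.8, 0, 0.6], 0],
    [[-1.0, 0, 0.75], 0]
  ]
}}

```text
clock: 15.48
tcp_pos: [0.574, -0.184, 0.1443]
tcp_rot: [0.994, -0.113, 0.001, 0.0]
force: [0.5, -0.2, -3.1]
gripper_width: 0.0139
```

```bash
python3 u.py
python3 - <<'E'
from workcell import r
import cv2
im=r.get_image('wrist')[:,:,::-1];cv2.imwrite(f'pics/wrist11.png',im)
im=r.get_image('scene')[:,:,::-1];cv2.imwrite(f'pics/scene11.png',cv2.resize(im[110:240,260:400],None,fx=4,fy=4))
E
```

```text
u,v,z now 0.06869955497120747 0.0004742953588871891 0.1442856405205496 F [ 0.4854 -0.1596 -3.107 ] T [-0.1273 -0.4024  0.0683]
```

View pics/wrist11.png

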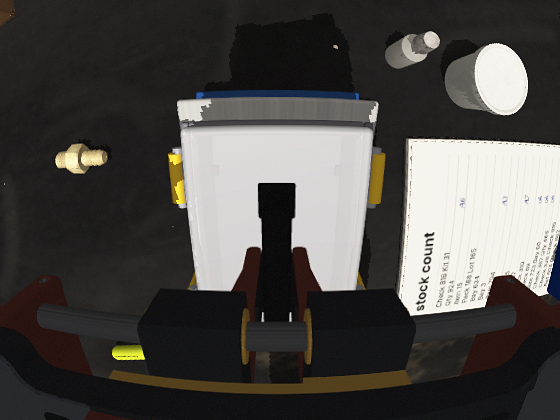

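View pics/scene11.png

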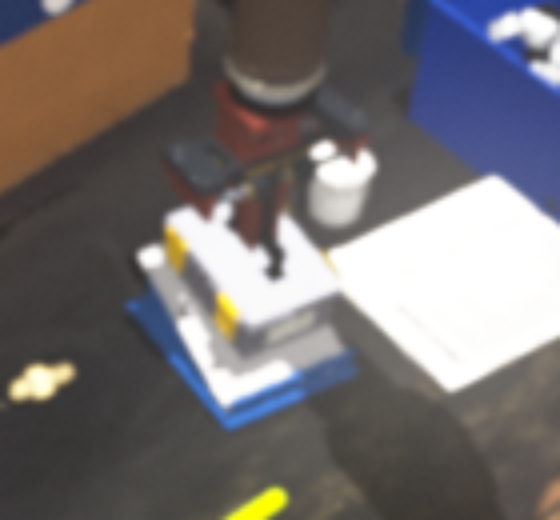

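{"fn": "drive_tool", "kwargs": {
  "deltas": [
    [[-0.2, 0, 0.2], 0],
    [[-0.45, 0, 0.4], 0],
    [[-0.7, 0, 0.6], 0],
    [[-0.95, 0, 0.8], 0],
    [[-1.15, 0, 1.0], 0]
  ]
}}

```text
clock: 16.0
tcp_pos: [0.5623, -0.1812, 0.1339]
tcp_rot: [0.994, -0.113, -0.0, -0.0]
force: [0.2, -0.3, -1.9]
gripper_width: 0.0137
```

```bash
python3 u.py
```

```text
u,v,z now 0.05661009931610346 0.000561530654972073 0.13386261876070005 F [ 0.1819 -0.2934 -1.9149] T [-0.0518 -0.3951 -0.0093]
```

{"fn": "drive_tool", "kwargs": {
  "deltas": [
    [[-0.25, 0, 0.2], 0],
    [[-0.5, 0, 0.4], 0],
    [[-0.75, 0, 0.6], 0],
    [[-1, 0, 0.85], 0],
    [[-1.2, 0, 1.1], 0]
  ]
}}

```text
clock: 16.42
tcp_pos: [0.5506, -0.1786, 0.123]
tcp_rot: [0.994, -0.113, 0.0, 0.0]
force: [1.5, 0.6, -2.6]
gripper_width: 0.0137
```

```bash
python3 u.py
python3 - <<'E'
from workcell import r
import cv2
im=r.get_image('wrist')[:,:,::-1];cv2.imwrite(f'pics/wrist12.png',im)
im=r.get_image('scene')[:,:,::-1];cv2.imwrite(f'pics/scene12.png',cv2.resize(im[110:240,260:400],None,fx=4,fy=4))
E
```

```text
u,v,z now 0.044668528401707534 0.0005136833071048313 0.12296036199656067 F [ 1.5356  0.6487 -2.6179] T [-0.1347 -0.3929 -0.0079]
```

View pics/scene12.png

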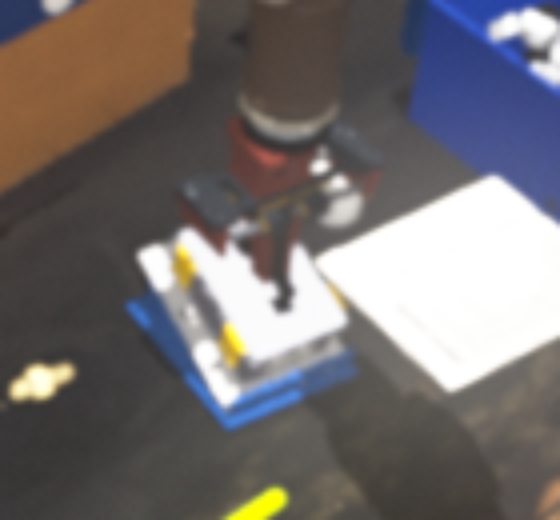

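Tilting as planned, nearly flat and close to the lip. Last stage.

{"fn": "drive_tool", "kwargs": {
  "deltas": [
    [[-0.2, 0, 0.2], 0],
    [[-0.4, 0, 0.4], 0],
    [[-0.6, 0, 0.55], 0],
    [[-0.8, 0, 0.75], 0],
    [[-1.0, 0, 0.9], 0]
  ]
}}

```text
clock: 16.93
tcp_pos: [0.5429, -0.1768, 0.1156]
tcp_rot: [0.994, -0.113, 0.002, 0.0]
force: [3.2, -1.2, 14.5]
gripper_width: 0.0137
```

```bash
python3 u.py
python3 - <<'E'
from workcell import r
import cv2
im=r.get_image('scene')[:,:,::-1];cv2.imwrite(f'pics/scene13.png',cv2.resize(im[110:240,260:400],None,fx=4,fy=4))
E
```

```text
u,v,z now 0.036777897361025755 0.0004955007806966651 0.11562584613461038 F [ 3.1925 -1.2053 14.5046] T [-0.2133 -0.5821 -0.0434]
```

View pics/scene13.png

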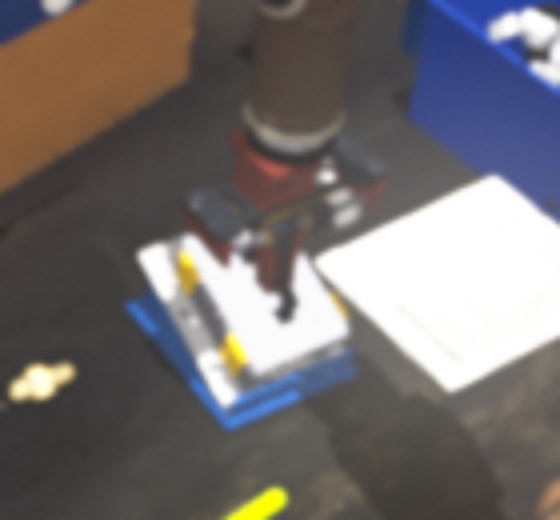

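{"fn": "drive_tool", "kwargs": {
  "deltas": [
    [[-0.1, 0, 0], 0],
    [[-0.2, 0, 0.05], 0],
    [[-0.35, 0, 0.1], 0],
    [[-0.5, 0, 0.15], 0],
    [[-0.6, 0, 0.2], 0]
  ]
}}

```text
clock: 17.4
tcp_pos: [0.5376, -0.1758, 0.1136]
tcp_rot: [0.994, -0.114, 0.003, 0.0]
force: [5.9, -2.7, 8.9]
gripper_width: 0.014
```

```bash
python3 u.py
```

```text
u,v,z now 0.031388627086490865 0.0002661177902425693 0.11358415792948236 F [ 5.8964 -2.7322  8.9357] T [-0.4662 -1.3199 -0.186 ]
```

{"fn": "drive_tool", "kwargs": {
  "deltas": [
    [[-0.1, 0, 0.04], 0],
    [[-0.2, 0, 0.08], 0],
    [[-0.3, 0, 0.1], 0],
    [[-0.3, 0, 0.1], 0]
  ]
}}

```text
clock: 17.73
tcp_pos: [0.537, -0.1757, 0.1139]
tcp_rot: [0.994, -0.114, 0.005, 0.001]
force: [9.3, -2.6, 9.0]
gripper_width: 0.0139
```

```bash
python3 u.py
python3 - <<'E'
from workcell import r
import cv2
im=r.get_image('top')[:,:,::-1];cv2.imwrite(f'pics/top14.png',cv2.resize(im[120:280,230:430],None,fx=3,fy=3))
E
```

```text
u,v,z now 0.030691661942621552 0.00023405263368732462 0.11386376314956051 F [ 9.321  -2.5909  9.0047] T [-0.5773 -2.0879 -0.1005]
```

View pics/top14.png

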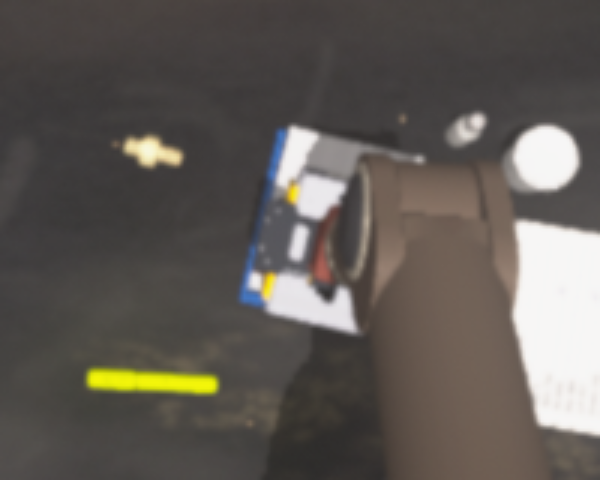

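{"fn": "drive_tool", "kwargs": {
  "deltas": [
    [[0.15, 0, -0.2], 0],
    [[0.25, 0, -0.3], 0],
    [[0.25, 0, -0.3], 0]
  ]
}}

```text
clock: 18.03
tcp_pos: [0.5361, -0.1754, 0.1142]
tcp_rot: [0.994, -0.114, 0.001, 0.0]
force: [5.7, -2.4, -1.6]
gripper_width: 0.0136
```

```bash
python3 u.py
```

```text
u,v,z now 0.029797998069336088 0.00031100067458356503 0.11423620822953875 F [ 5.6519 -2.3502 -1.5823] T [-0.3958 -1.4513 -0.1612]
```

{"fn": "drive_tool", "kwargs": {
  "deltas": [
    [[0, 0, 0], 0],
    [[0, 0, 0], 0],
    [[0, 0, 0], 0],
    [[0, 0, 0], 0],
    [[0, 0, 0], 0]
  ],
  "gripper": 6
}}

```text
clock: 18.45
tcp_pos: [0.5344, -0.1748, 0.1139]
tcp_rot: [0.994, -0.113, -0.0, -0.0]
force: [-0.6, -0.1, -0.7]
gripper_width: 0.0436
```

{"fn": "drive_tool", "kwargs": {
  "deltas": [
    [[0, 0, 0], 0],
    [[0, 0, 0], 0],
    [[0, 0, 0], 0]
  ]
}}

```text
clock: 18.7
tcp_pos: [0.5347, -0.1749, 0.1141]
tcp_rot: [0.994, -0.113, -0.0, 0.0]
force: [0.6, -0.4, -0.5]
gripper_width: 0.0592
```

```bash
python3 u.py
python3 - <<'E'
from workcell import r
import cv2
im=r.get_image('wrist')[:,:,::-1];cv2.imwrite(f'pics/wrist15.png',im)
E
```

```text
u,v,z now 0.028362496394497134 0.0005132358790943626 0.11412370437751482 F [ 0.5825 -0.3954 -0.4988] T [ 0.0689  0.0074 -0.0044]
```

View pics/wrist15.png

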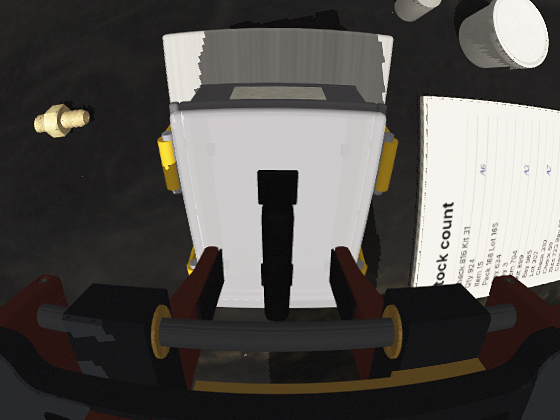

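Released; case square, tilted, all clips shut. Retreat straight up and away to check.

{"fn": "drive_tool", "kwargs": {
  "deltas": [
    [[0, 0, -1], 0],
    [[0, 0, -3], 0],
    [[0, 0, -6], 0],
    [[0, 0, -9], 0],
    [[0, 0, -12], 0]
  ]
}}

```text
clock: 19.17
tcp_pos: [0.5346, -0.1747, 0.2362]
tcp_rot: [0.994, -0.113, 0.0, -0.0]
force: [0.3, -0.5, 0.1]
gripper_width: 0.0604
```

{"fn": "drive_tool", "kwargs": {
  "deltas": [
    [[-2, 0, -3], 0],
    [[-5, 0, -4], 0],
    [[-8, 0, -5], 0],
    [[-11, 0, -5], 0],
    [[-11, 0, -5], 0]
  ]
}}

```text
clock: 19.58
tcp_pos: [0.4237, -0.1493, 0.2857]
tcp_rot: [0.994, -0.114, -0.0, 0.001]
force: [0.0, -0.8, -0.1]
gripper_width: 0.0599
```

{"fn": "drive_tool", "kwargs": {
  "deltas": [
    [[0, -4, 0], 0],
    [[0, -8, 0], 0],
    [[0, -12, 0], 0],
    [[0, -16, 0], 0],
    [[0, -20, 0], 0]
  ]
}}

```text
clock: 20.0
tcp_pos: [0.4731, 0.0466, 0.2851]
tcp_rot: [0.994, -0.114, 0.001, -0.0]
force: [0.6, 0.1, 0.0]
gripper_width: 0.0603
```

{"fn": "drive_tool", "kwargs": {
  "deltas": [
    [[0, -4, 0], 0],
    [[0, -8, 0], 0],
    [[0, -12, 0], 0],
    [[0, -16, 0], 0],
    [[0, -16, 0], 0]
  ]
}}

```text
clock: 20.42
tcp_pos: [0.5083, 0.2094, 0.2846]
tcp_rot: [0.994, -0.109, -0.0, -0.003]
force: [-1.1, -0.4, -0.6]
gripper_width: 0.0599
```

```bash
python3 u.py
python3 - <<'E'
from workcell import r
import cv2
im=r.get_image('top')[:,:,::-1];cv2.imwrite('pics/top16.png',im);cv2.imwrite(f'pics/top16z.png',cv2.resize(im[120:280,230:430],None,fx=4,fy=3.75,interpolation=cv2.INTER_CUBIC))
im=r.get_image('scene')[:,:,::-1];cv2.imwrite('pics/scene16.png',im);cv2.imwrite(f'pics/scene16z.png',cv2.resize(im[130:240,260:400],None,fx=5,fy=5,interpolation=cv2.INTER_CUBIC))
E
```

```text
u,v,z now -0.08412371335108368 0.36893671557148044 0.2845825737256682 F [-1.0804 -0.4346 -0.5668] T [ 0.0605  0.0468 -0.0456]
```

View pics/top16z.png

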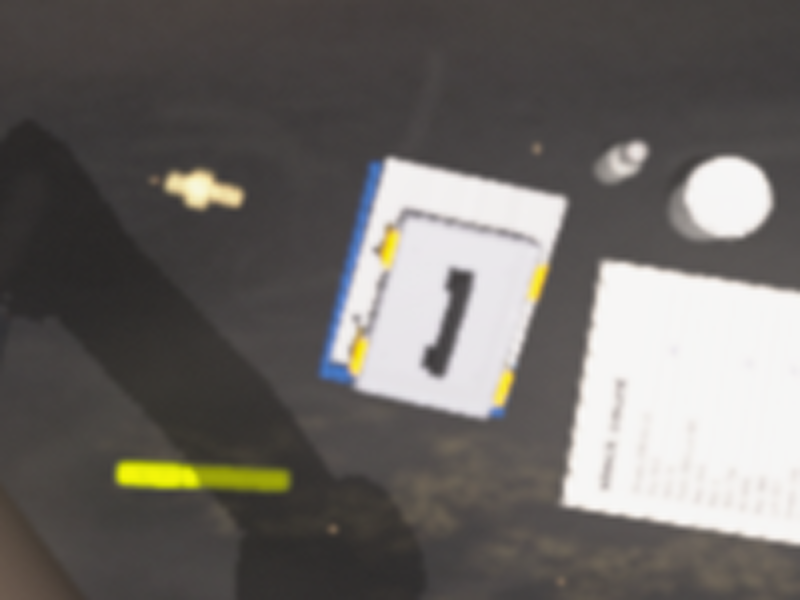

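View pics/scene16z.png

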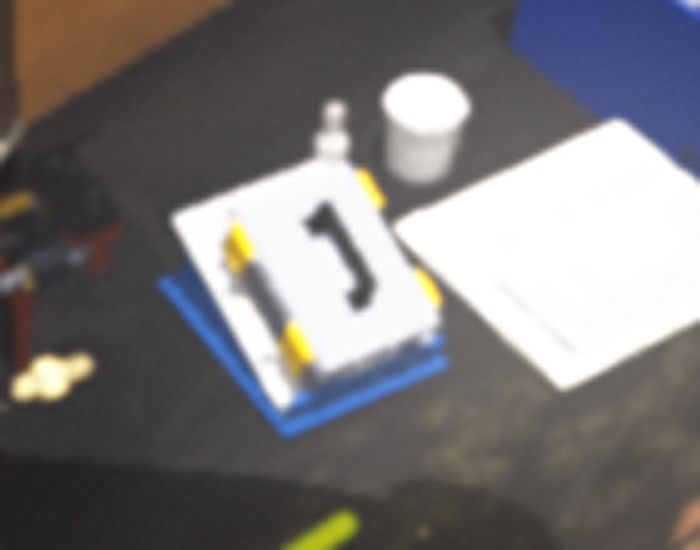

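Run:
```python
from h import *
np.set_printoptions(precision=4,suppress=True)
O=np.array([.507,-.169,.022]);M=R.from_euler('ZY',[-.2275,-.38]).as_matrix();print(M[:,0])
for n,roi in(('top',(170,235,310,372)),('scene',(155,220,290,352))):
    im=cv2.imread(f'pics/{n}16.png');hsv=cv2.cvtColor(im,cv2.COLOR_BGR2HSV);y0,y1,x0,x1=roi;m=np.zeros(im.shape[:2],np.uint8);m[y0:y1,x0:x1]=255
    ye=cv2.inRange(hsv,(15,120,120),(35,255,255))&m
    k,l,st,ce=cv2.connectedComponentsWithStats(ye);print(n,[(st[i,4],ce[i]) for i in range(1,k) if st[i,4]>5])
    dk=cv2.inRange(hsv,(0,0,0),(180,80,85))&m
    cs=[c for c in cv2.findContours(dk,cv2.RETR_EXTERNAL,cv2.CHAIN_APPROX_NONE)[0] if cv2.contourArea(c)>20]
    for c in cs: print('dark',cv2.minAreaRect(c))
    print('pred handle',proj(n,O+M@[.07,0,.088]),'ends',proj(n,O+M@[.11,0,.088]),proj(n,O+M@[.03,0,.088]))
    print('pred clips',[proj(n,O+M@[.07+a,b,.045]) for a in(.045,-.045) for b in(.058,-.058)])
    print('pred lid',[proj(n,O+M@[.07+a,b,.06]) for a in(.073,-.073) for b in(.051,-.051)])
```

```text
[ 0.9047 -0.2095  0.3709]
top [(np.int32(24), array([326.6667, 185.3333])), (np.int32(26), array([364.2692, 194.9615])), (np.int32(24), array([319.125 , 213.7083])), (np.int32(22), array([355.7273, 222.5909]))]
dark ((327.5, 228.0), (12.0, 35.0), 90.0)
dark ((341.5377197265625, 205.367919921875), (3.9834563732147217, 26.235868453979492), 15.945395469665527)
dark ((369.5, 189.0), (18.0, 3.0), 90.0)
dark ((314.5, 190.0), (40.0, 9.0), 90.0)
pred handle [342.3183 207.5665] ends [346.0121 194.5453] [338.6977 220.3295]
pred clips [array([326.0985, 184.9281]), array([364.1831, 193.8816]), array([318.586 , 213.1289]), array([355.8487, 221.8963])]
pred lid [array([331.1024, 177.4847]), array([365.2341, 185.5071]), array([318.678, 223.726]), array([351.6088, 231.4764])]
scene [(np.int32(16), array([334.   , 166.875])), (np.int32(29), array([307.2414, 179.2069])), (np.int32(11), array([345.5455, 186.7273])), (np.int32(37), array([318.6216, 199.2432]))]
dark ((306.5, 187.0), (64.0, 33.0), 90.0)
pred handle [328.8668 178.8586] ends [323.5651 169.8463] [334.2378 187.9887]
pred clips [array([306.7325, 179.3957]), array([332.5393, 169.0251]), array([318.3516, 199.7016]), array([344.2441, 188.6943])]
pred lid [array([305.7227, 170.6825]), array([328.5617, 161.6963]), array([324.7721, 203.8079]), array([347.7342, 193.8992])]
```

```bash
python3 -c "
from workcell import r
print(r.sense()['clock']);print(r.job_done())"
```

```text
20.5167
the job is handed in; nothing more can be done
None
```

I shut the clips in the order a, c (diagonal), b, d. I then picked the case up by its handle and lowered it rear edge first onto the sloped deck. It tilted flat as it went down. I slid it against the lip until it stopped, then let go and backed the arm away. I handed the job in at 20.5 s; it reported no verdict.

**Last checks:**
- **Clips:** in the last top and scene views, all four are shut. They lie within about 1 px (roughly 3 mm) of where a correctly seated case would put them in the top view, and within about 2.5 px in the scene view.
- **Position:** the case looks lid up, square and centred on the deck, resting against the lip.
- **Bystanders:** none were touched. The marker, nipple and tub look unmoved in the last images; the mug was outside the final views I looked at, and the arm never came near it.
- **Forces:** the largest reading I saw while seating the case was about 15 N.

**Checks that disagreed or could not be made:**
- The handle blob in the top view was about 2 px from its predicted spot, and the detected blob includes the handle's legs.
- I could not pick the handle out on its own in the scene view.
- I judged "flat" and "against the lip" from the clip positions, contact forces and pictures. I did not measure either directly.

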